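# Fetch the pattern weight from behind the thread and the jar

## Robot

A 6-joint arm with a two-finger parallel gripper is mounted at the origin on the work surface; the furniture and walls round the work are solid. World frame = base frame: x ahead of the robot, y to its left, z up, the work surface at z = 0. Lengths are in m, angles in rad, forces in N, time in s.
With the tool pointing down it reaches from about 0.35 to 0.775 m from the base axis. Payload 5.5 kg.
Tool frame: the origin (TCP) lies between the finger pads; the fingertips stand 22 mm ahead of it and the grasp point (between the pads) lies 3 mm ahead of it (bot.tcp_to_tips is the distance from the TCP to the fingertips, in m); z points along the fingers, y is the line along which they close (so a half turn about z gives the same grasp; the last joint's range is limited). The gripper opens to 85 mm and grips with 20 to 120 N. Pads are 22 mm wide; open, the fingers measure 114 mm over their backs; the gripper's body (76 mm by 85 mm) begins 54 mm behind the grasp point. The pads swing forward as they close: fully open they stand 13 mm farther back than shut.
Start: joints at [-1.338, 0.313, 0.046, 1.304, 0, 1.431], TCP at [0.209, -0.536, 0.253] pointing down, gripper open.
Joint ranges: [-2.76, 2.76], [-0.86, 1.69], [-1.03, 1.26], [-2.2, 2.34], [-1.47, 1.5], [-3.14, 3.14]. Speed limits (rad/s): [2.57, 2.57, 3.14, 3.14, 3.14, 3.14].

## Interface

Orientations are given as a rotation vector (axis times angle).
In Python, from cell import bot, imaging gives the robot as it stands. The module is installed in compiled form; this text tells all that it offers.
- The arm moves only by the tool send_rows, never from a script. Its argument "rows" is a list that holds one entry, the list of rows, each a list of 7 numbers: the shift along the tool's x, y, z in cm, then the turn, a rotation vector about the tool's x, y, z in rad, then the gripper's target within -1 to 1 (shut at 1, half-way at 0, fully open at -1). In form: [[[tx, ty, tz, ax, ay, az, hand], ...]]. A call has 1 to 12 rows; each row shifts and turns the commanded pose from where the row before left it, along the tool's axes as they then stand; what a row does not reach is not made up. A row lasts 1/10 s, in which the tool goes at most 50 mm and 8.59 degrees, less where a joint would pass 70% of its speed; a pose out of reach is approached as far as the arm can. A call with a gripper value outside its range is refused whole. The fingers move at their own pace and stop on an object; the grip force is fixed at half the most. Time passes only in rows, so rows that do not move let the fingers close. It gives the time, the measured TCP pose, the force, the opening and the grip force at its end, in the units of the state.
- bot.read_state(): the state, without advancing time (a new reading comes with each control period).
- imaging.snapshot(name): name is "side" or "top" or "wrist"; returns the picture (400x640x3 uint8, blue, green, red); there is no depth.
- imaging.camera_info(name): a dict with "fx", "fy", "cx", "cy" (pixels), "cam_to_world" (4x4, takes a point from camera to world coordinates). Camera axes: x right, y down, z forward; pixel columns grow to the right and rows downward; lengths in m; the calibration is good to about 2 mm. The wrist camera is an equidistant fisheye: a pixel r from the principal point sees the ray r / f radians off the axis. A picture is of the moment at which its call begins: read the wrist's pose just before it. camera_info takes no time and is no camera call; for the wrist camera it gives the pose at the moment of the call.
- bot.hand_in(): hands the job in; it is judged then, once.
The state is a dict: "t": time; "joint_pos": joint angles; "qvel": joint speeds; "tau": joint torques, N m; "ee_pos": TCP position; "tool_rot": TCP orientation; "force": force on the tool from outside, world axes, zero at the start; "moment": the same for the moment, N m; "gripper_width": opening from 0.0 (shut) to 1.0 (fully open); "grasp_force": force on a finger pad.
Only numpy, scipy, OpenCV 4.12 (cv2) and the standard library are available. Lean on these libraries where they do the work, as an engineer would, in place of code of your own. Each camera call takes 0.05 s, during which the arm holds its last target. There are 200 camera calls.

## Task

Stand the thread cone and the paint jar from the front of the plywood stand aside in the grey tray, then fetch the small steel weight from behind them and set it inside the ring drawn on the card pattern. After that, put the cone and the jar back on the stand, each on the cork place it came from. Keep the cone and the jar upright throughout, and leave the other steel weight and the wax block alone.

Things in the scene. Friction and masses are not known exactly. Their poses are not given: they have to be found in the camera images.
- cone: Cone of brown thread with a white tip, standing upright, 105 mm high, looks 52 mm across; the firm body between the fingers is 42 mm square, flats facing its own x and y axes (at the start the stand's x and y), and ends 98 mm up. 0.12 kg. Origin: centre of the underside; z up. At the start it stands on one of the two cork places of the stand.
- jar: White round edge-paint jar with a paper label and a black screw cap, standing upright, 94 mm high; body a straight cylinder of 48 mm diameter up to 61 mm, above it tapering to a cap 43 mm across. 0.18 kg. Origin: centre of the underside; z up. At the start it stands on the other cork place of the stand.
- weight: Small turned steel pattern weight, a cylinder of 42 mm diameter and 30 mm height, the one behind the cone and the jar on the stand. 0.32 kg. Origin: centre of the underside; z up.
- stand: Fixed plywood board, 150 mm (x) by 170 mm (y), top 12 mm above the table, x axis from front to back. Origin: centre of its underside. Flush with the top: two cork discs, 62 mm across, at (x -22, y +36) and (x -22, y -36) mm; behind them a grey felt disc at (x +28, y 0) where the small weight starts. Rail at the back edge (x +68), 14 mm above the top. Cone and jar leave a gripper no room at the weight.
- tray: Fixed grey plastic tray, open on top, outside 130 mm along its x by 190 mm along its y, 20 mm high, walls and floor 5 mm thick (inner floor 5 mm above the table). Origin: centre of its underside. It is the side area for the cone and the jar.
- card: Fixed stiff card pattern lying on the table, 150 x 120 mm, 3 mm thick, with a thin dark ring of 54 mm outer and 49 mm inner diameter drawn near one end. Origin: on the table under the centre of the ring; the card reaches from 50 mm behind it to 100 mm ahead of it along its x and 60 mm either side along its y.
- wide_weight: Bystander: the wider, flatter steel weight, diameter 50 mm, 24 mm high, standing alone on the table. Origin: centre of the underside. Not to be moved.
- wax: Bystander: yellow grooved block of wax, 30 x 46 x 19 mm, on the table. Origin: centre of the underside. Not to be moved.
Mind the look-alikes: they are no part of the job. Of the things shaped like the cone, the brown one is meant.

How it is judged:
On the way, in this order (a step that is already met when the one before it is completed fails the run):
1. cone and jar both stand upright and released in the tray, the small weight still on the stand, within 30 mm of its start (x of cone in the frame of tray between -0.06 and 0.06 m and y of cone in the frame of tray between -0.09 and 0.09 m and z of each of cone, jar in the frame of tray below 0.009 m and angle between each of cone, jar's own z axis and vertical below 0.12 rad and linear speed of each of cone, jar below 0.02 m/s and contact force between the fingers and cone below 0.3 N and x of jar in the frame of tray between -0.06 and 0.06 m and y of jar in the frame of tray between -0.09 and 0.09 m and contact force between the fingers and jar below 0.3 N and distance of weight from where it was at the start of the episode below 0.03 m), for 0.2 s.
2. the small weight stands released inside the ring on the card, cone and jar still in the tray (horizontal distance between weight and card below 0.012 m and z of weight in the frame of card below 0.006 m and angle between each of weight, cone, jar's own z axis and vertical below 0.12 rad and linear speed of each of weight, cone, jar below 0.02 m/s and contact force between the fingers and weight below 0.3 N and x of cone in the frame of tray between -0.06 and 0.06 m and y of cone in the frame of tray between -0.09 and 0.09 m and z of each of cone, jar in the frame of tray below 0.009 m and contact force between the fingers and cone below 0.3 N and x of jar in the frame of tray between -0.06 and 0.06 m and y of jar in the frame of tray between -0.09 and 0.09 m and contact force between the fingers and jar below 0.3 N), for 0.2 s.
At the end, for the whole second after the job is handed in: The small weight stands on the card with its centre within 12 mm of the ring's centre; the cone and the jar stand upright on the stand, each within 15 mm of the spot where it stood at the start; all three are released and at rest (horizontal distance between weight and card below 0.012 m and z of weight in the frame of card below 0.006 m and angle between each of weight, cone, jar's own z axis and vertical below 0.12 rad and linear speed of each of weight, cone, jar below 0.02 m/s and contact force between the fingers and weight below 0.3 N and distance of each of cone, jar from where it was at the start of the episode below 0.015 m and contact force between the fingers and cone below 0.3 N and contact force between the fingers and jar below 0.3 N); the robot touches nothing.
It fails at once if the cone or the jar is tipped over (more than 0.5 rad) (angle between any of cone, jar's own z axis and vertical above 0.5 rad).
It fails at once if the wide weight or the wax block is moved more than 20 mm (distance of any of wide_weight, wax from where it was at the start of the episode above 0.02 m).
It also fails if it takes over 120 s, if anything falls off the work surface, if the arm or the gripper's body presses on something with over 40 N, if the wrist force passes 120 N, or if a joint passes its speed limit or range.

## Working session

There is one attempt and no reset: what is moved stays moved. The work goes in short steps, Python scripts to look and compute and a tool call to move; the robot and the scene stay as the last step left them, time stands still between calls to the robot, and variables do not carry over. Pictures are saved under pics/ and viewed, at most 14 in all, crops included, and the job is handed in when it is done.

Besides the shell and the picture viewer there is one more tool, called after "Emit:" by a JSON object that holds its "api" and its "payload", one argument or row to a line. send_rows: Moves the arm, as the interface text tells. Its arguments: {"type":"object","properties":{"rows":{"type":"array","items":{"type":"array","items":{"type":"array","items":{"type":"number"}}}}},"required":["rows"]}

```bash
mkdir -p pics
python3 - <<'E'
from cell import bot, imaging
import cv2,numpy as np
np.set_printoptions(precision=4,suppress=True)
s=bot.read_state();print({k:np.round(v,3) for k,v in s.items()}, bot.tcp_to_tips)
for n in ["top","side"]:
    i=imaging.camera_info(n);print(n,i)
    cv2.imwrite(f"pics/{n}0.png",imaging.snapshot(n))
E
```

```text
{'t': np.float64(0.0), 'joint_pos': array([-1.338,  0.314,  0.045,  1.304,  0.   ,  1.431]), 'qvel': array([ 0.001,  0.001, -0.   , -0.   , -0.   ,  0.001]), 'tau': array([ -0.001, -48.063,  29.853,   0.019,  -0.   ,   0.   ]), 'ee_pos': array([ 0.209, -0.535,  0.252]), 'tool_rot': array([-3.085, -0.582,  0.   ]), 'force': array([1.127, 0.454, 0.242]), 'moment': array([-0.001,  0.017, -0.054]), 'grasp_force': np.float64(0.0), 'gripper_width': np.float64(0.999)} 0.022
top {'fx': 374.78852725963196, 'fy': 374.78852725963196, 'cx': 317.548368887796, 'cy': 203.16293576982707, 'cam_to_world': array([[-0.0038, -0.9938,  0.111 ,  0.4394],
       [-0.9999,  0.0053,  0.0126, -0.0083],
       [-0.0131, -0.111 , -0.9937,  0.9355],
       [ 0.    ,  0.    ,  0.    ,  1.    ]])}
side {'fx': 371.83676211625453, 'fy': 371.83676211625453, 'cx': 314.609049839185, 'cy': 201.0294595038625, 'cam_to_world': array([[-0.8008, -0.4087,  0.4379,  0.0663],
       [-0.5989,  0.5378, -0.5934,  0.6337],
       [ 0.007 , -0.7374, -0.6754,  0.7584],
       [ 0.    ,  0.    ,  0.    ,  1.    ]])}
```

View pics/top0.png

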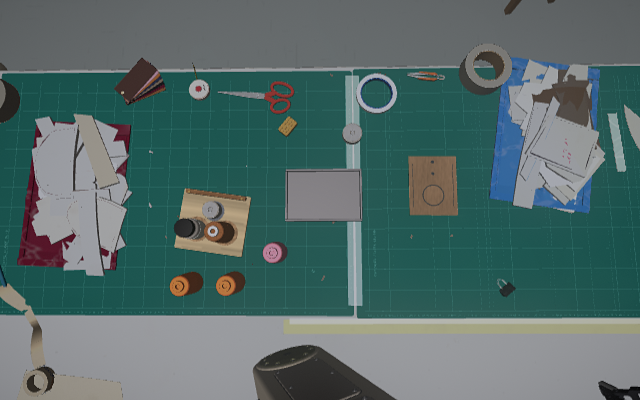

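View pics/side0.png

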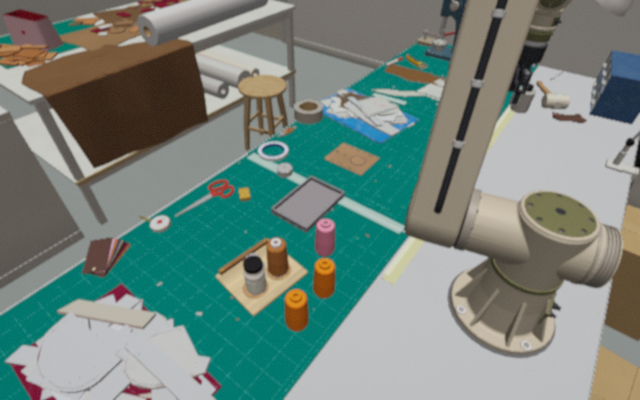

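Top view: the stand is at about (212,222), with the brown cone at (213,231), the jar at (186,228) and the small weight at (211,210). The tray is at (323,195), the card ring at (433,195), the wide weight at (352,133) and the wax at (288,126). Cone look-alikes are pink at (273,252) and orange at (180,285) and (227,285). The brown one at (213,231), on the stand, fits the description. I'll confirm it in an enlarged crop.

```bash
cat > h.py <<'E'
import numpy as np, cv2
from cell import bot, imaging
from scipy.spatial.transform import Rotation as R
np.set_printoptions(precision=4,suppress=True)
def px2w(n,u,v,z,info=None):
    i=info or imaging.camera_info(n); T=np.array(i["cam_to_world"])
    x,y=(u-i["cx"])/i["fx"],(v-i["cy"])/i["fy"]
    if n=="wrist":
        r=np.hypot(x,y); k=np.sin(r)/r if r>0 else 1; d=np.array([x*k,y*k,np.cos(r)])
    else: d=np.array([x,y,1])
    d=T[:3,:3]@d; o=T[:3,3]
    return o+d*(z-o[2])/d[2]
E
python3 - <<'E'
from h import *
im=cv2.imread("pics/top0.png")
a=cv2.resize(im[175:275,165:295],None,fx=6,fy=6,interpolation=cv2.INTER_CUBIC)
cv2.imwrite("pics/c1.png",a)
b=im[110:235,275:470]
cv2.imwrite("pics/c2.png",cv2.resize(b,None,fx=4,fy=4,interpolation=cv2.INTER_CUBIC))
E
```

```text
(no output)
```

View pics/c1.png

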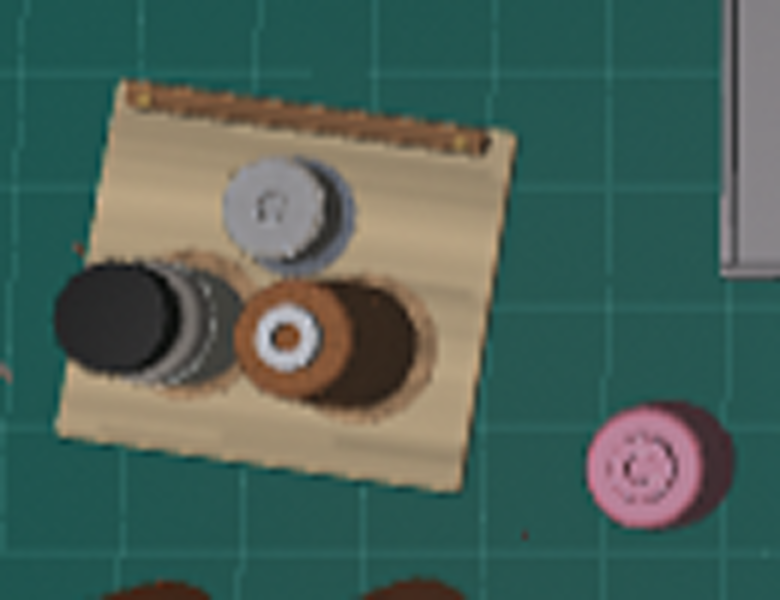

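View pics/c2.png

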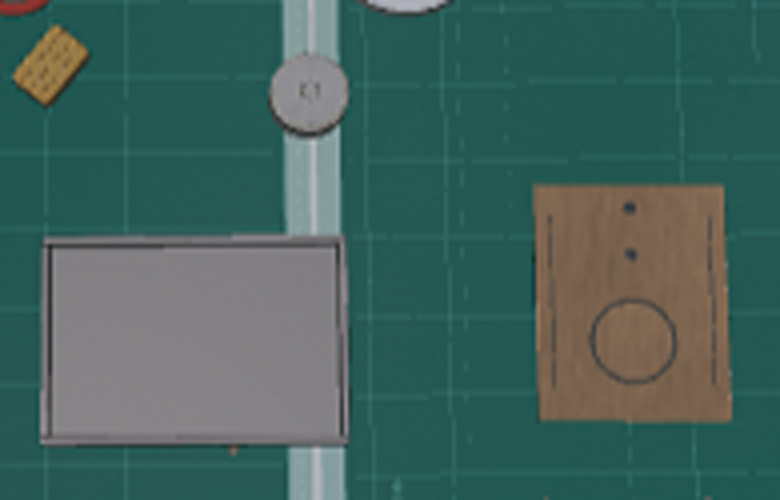

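The crop confirms it: brown cone with a white tip at crop (287,336), jar cap at (115,318), weight top at (272,208), and stand corners (122,80), (514,130), (460,492), (55,436). In the second crop the ring centre is at (633,341) and the tray rim corners are (43,238), (343,236), (347,443), (41,443).

Run:
```python
from h import *
f=lambda U,V,s,o,z:px2w("top",(U+.5)/s-.5+o[0],(V+.5)/s-.5+o[1],z)[:2]
A=6,(165,175);B=4,(275,110)
c=np.array([f(*p,*A,.012) for p in [(122,80),(514,130),(460,492),(55,436)]])
print("stand",c,c.mean(0),[np.linalg.norm(c[i]-c[i-1]) for i in range(4)])
d=(c[0]+c[1]-c[2]-c[3]);th=np.arctan2(d[1],d[0]);print("yaw",th)
Rz=np.array([[np.cos(th),-np.sin(th)],[np.sin(th),np.cos(th)]])
for n,p in dict(jar=(-.022,.036),cone=(-.022,-.036),weight=(.028,0)).items(): print(n,"nominal",c.mean(0)+Rz@p)
print("cone",f(287,336,*A,.117),"jar",f(115,318,*A,.106),"weight",f(272,208,*A,.042))
print("pink",f(645,467,*A,.105))
t=np.array([f(*p,*B,.02) for p in [(43,238),(343,236),(347,443),(41,443)]]);print("tray",t,t.mean(0))
print("ring",f(633,341,*B,.003))
print("oranges",px2w("top",180,285,.105),px2w("top",227,285,.105))
```

```text
stand [[0.5828 0.3352]
 [0.5608 0.171 ]
 [0.412  0.1907]
 [0.4354 0.3576]] [0.4977 0.2636] [np.float64(0.14908383186681026), np.float64(0.16571402465441876), np.float64(0.1500674008740717), np.float64(0.168542735081195)]
yaw -0.1409254402207463
jar nominal [0.481  0.3023]
cone nominal [0.4709 0.2311]
weight nominal [0.5255 0.2597]
cone [0.4717 0.2323] jar [0.4791 0.2997] weight [0.5259 0.2618]
pink [0.4237 0.1027]
tray [[ 0.6273  0.083 ]
 [ 0.6273 -0.1032]
 [ 0.4989 -0.1036]
 [ 0.4997  0.0835]] [ 0.5633 -0.0101]
ring [ 0.5629 -0.2849]
oranges [0.3537 0.3038 0.105 ] [0.3534 0.2007 0.105 ]
```

Emit:
{"api": "send_rows", "payload": {
  "rows": [
    [[0,0,0,0,0,-0.132,-1],[0,0,0,0,0,-0.132,-1],[0,0,0,0,0,-0.132,-1],[0,0,0,0,0,-0.132,-1],[0,0,0,0,0,-0.132,-1],[0,0,0,0,0,-0.132,-1],[0,0,0,0,0,-0.132,-1],[0,0,0,0,0,-0.132,-1],[4,2.1,0,0,0,0,-1],[4,2.1,0,0,0,0,-1],[4,2.1,0,0,0,0,-1],[4,2.1,0,0,0,0,-1]]
  ]
}}

```text
t: 1.3
ee_pos: [0.3157, -0.3874, 0.2528]
tool_rot: [-2.374, -2.057, -0.0]
force: [-0.2, 0.0, -0.1]
gripper_width: 1.0
grasp_force: 0.0
```

Emit:
{"api": "send_rows", "payload": {
  "rows": [
    [[4,2.1,0,0,0,0,-1],[4,2.1,0,0,0,0,-1],[4,2.1,0,0,0,0,-1],[4,2.1,0,0,0,0,-1],[4,2.1,0,0,0,0,-1],[4.3,-0.4,0,0,0,0,-1],[4.3,-0.4,0,0,0,0,-1],[4.3,-0.4,0,0,0,0,-1],[4.3,-0.4,0,0,0,0,-1],[4.3,-0.4,0,0,0,0,-1],[4.3,-0.4,0,0,0,0,-1],[4.3,-0.4,0,0,0,0,-1]]
  ]
}}

```text
t: 2.5
ee_pos: [0.4619, 0.0978, 0.253]
tool_rot: [-2.373, -2.058, 0.001]
force: [0.4, -0.5, -0.1]
gripper_width: 0.998
grasp_force: 0.0
```

Emit:
{"api": "send_rows", "payload": {
  "rows": [
    [[4.3,-0.4,0,0,0,0,-1],[4.3,-0.4,0,0,0,0,-1],[3,-0.3,0,0,0,0,-1],[0,0,0,0,0,0,-1],[0,0,0,0,0,0,-1],[0,0,0,0,0,0,-1]]
  ]
}}

```text
t: 3.1
ee_pos: [0.4676, 0.2116, 0.253]
tool_rot: [-2.374, -2.057, 0.002]
force: [-0.4, 0.5, -0.8]
gripper_width: 0.999
grasp_force: 0.0
```

```bash
cat >> h.py <<'E'
def plan(x,y,z,yaw=None):
    "shift in tool axes (cm) to the world target; yaw = wanted angle of tool y"
    s=bot.read_state(); M=R.from_rotvec(s["tool_rot"]).as_matrix()
    a=np.arctan2(M[1,1],M[0,1])
    print("pos",s["ee_pos"],"yaw_y",round(a,4),"tilt",np.round(np.arccos(min(1,-M[2,2])),4),"j",np.round(s["joint_pos"],2),"w",round(float(s["gripper_width"]),3),"t",s["t"])
    if yaw is not None:
        az=-(((yaw-a)+np.pi)%(2*np.pi)-np.pi); print("turn az",az); M=M@R.from_rotvec([0,0,az]).as_matrix()
    print("shift cm",100*M.T@(np.array([x,y,z])-s["ee_pos"]))
E
python3 - <<'E'
from h import *
plan(.4713,.2317,.085,-.141)
i=imaging.camera_info("wrist");cv2.imwrite("pics/w1.png",imaging.snapshot("wrist"));np.save("w1.npy",i,allow_pickle=True);print(i)
E
```

```text
pos [0.4676 0.2116 0.253 ] yaw_y -0.1427 tilt 0.001 j [ 0.27  0.19 -0.11  1.27 -0.    1.98] w 0.999 t 3.1
turn az -0.0017328226001094293
shift cm [ 2.0531  0.091  16.7947]
{'fx': 309.70691628693146, 'fy': 309.70691628693146, 'cx': 319.5979644998107, 'cy': 199.99727483723018, 'cam_to_world': array([[ 0.9896, -0.1384, -0.0387,  0.4759],
       [-0.1437, -0.9558, -0.2564,  0.2762],
       [-0.0015,  0.2593, -0.9658,  0.3738],
       [ 0.    ,  0.    ,  0.    ,  1.    ]])}
```

View pics/w1.png

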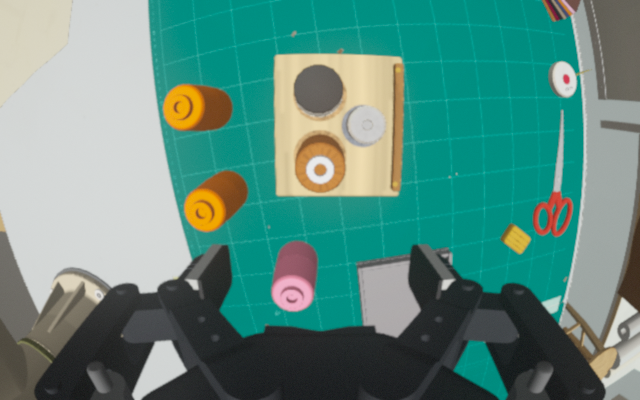

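The wrist view shows the cone tip at (320,170), jar cap at (319,89), weight top at (366,125) and the open fingers below. I'll compute positions from it.

Run:
```python
from h import *
i=np.load("w1.npy",allow_pickle=True).item()
for n,u,v,z in [("cone",320,170,.117),("jar",319,89,.106),("weight",366,125,.042),("s",275,55,.012),("s",403,55,.012),("s",401,196,.012),("s",277,196,.012)]: print(n,px2w("wrist",u,v,z,i))
```

```text
cone [0.4696 0.2337 0.117 ]
jar [0.4787 0.3018 0.106 ]
weight [0.5236 0.2631 0.042 ]
s [0.4352 0.3596 0.012 ]
s [0.584 0.341 0.012]
s [0.5614 0.1708 0.012 ]
s [0.4109 0.1925 0.012 ]
```

Emit:
{"api": "send_rows", "payload": {
  "rows": [
    [[2.1,0,0,0,0,0,-1],[0,0,4,0,0,0,-1],[0,0,4,0,0,0,-1],[0,0,4,0,0,0,-1],[0,0,3,0,0,0,-1],[0,0,1.8,0,0,0,-1],[0,0,0,0,0,0,-1],[0,0,0,0,0,0,-1],[0,0,0,0,0,0,0.2],[0,0,0,0,0,0,0.2]]
  ]
}}

```text
t: 4.15
ee_pos: [0.4721, 0.2333, 0.0868]
tool_rot: [2.373, 2.057, 0.004]
force: [-0.9, 0.4, 0.5]
gripper_width: 0.69
grasp_force: 0.0
```

Emit:
{"api": "send_rows", "payload": {
  "rows": [
    [[0,0,0,0,0,0,1],[0,0,0,0,0,0,1],[0,0,0,0,0,0,1],[0,0,0,0,0,0,1],[0,0,0,0,0,0,1]]
  ]
}}

```text
t: 4.65
ee_pos: [0.4716, 0.2334, 0.0864]
tool_rot: [2.372, 2.058, 0.003]
force: [-1.4, 0.2, 6.3]
gripper_width: 0.486
grasp_force: 60.7
```

Run:
```python
from h import *
plan(.5633,-.058,.17)
```

```text
pos [0.4716 0.2334 0.0864] yaw_y -0.1418 tilt 0.0021 j [ 0.31  0.33 -0.36  0.88 -0.    2.02] w 0.486 t 4.65
shift cm [-27.5489  13.2145  -8.3434]
```

Emit:
{"api": "send_rows", "payload": {
  "rows": [
    [[0,0,-1,0,0,0,1],[0,0,-2.5,0,0,0,1],[0,0,-3,0,0,0,1],[0,0,-1.9,0,0,0,1],[-2,1,0,0,0,0,1],[-3.5,1.7,0,0,0,0,1],[-3.5,1.7,0,0,0,0,1],[-3.5,1.7,0,0,0,0,1],[-3.5,1.7,0,0,0,0,1],[-3.5,1.7,0,0,0,0,1],[-3.5,1.6,0,0,0,0,1],[-2.5,1.2,0,0,0,0,1]]
  ]
}}

```text
t: 5.85
ee_pos: [0.5569, -0.0389, 0.1697]
tool_rot: [2.374, 2.056, -0.0]
force: [0.9, 0.2, -0.8]
gripper_width: 0.486
grasp_force: 60.7
```

Emit:
{"api": "send_rows", "payload": {
  "rows": [
    [[-1.5,0.7,0,0,0,0,1],[-0.5,0.2,0,0,0,0,1],[0,0,0,0,0,0,1],[0,0,0,0,0,0,1]]
  ]
}}

```text
t: 6.25
ee_pos: [0.5621, -0.0565, 0.1693]
tool_rot: [-2.372, -2.059, 0.0]
force: [-0.8, 0.1, 0.1]
gripper_width: 0.483
grasp_force: 60.7
```

Run:
```python
from h import *
plan(.5633,-.058,.0805,-.1418)
```

```text
pos [ 0.5621 -0.0565  0.1693] yaw_y -0.1408 tilt 0.0009 j [-0.24  0.33 -0.14  1.1   0.    1.47] w 0.483 t 6.25
turn az 0.000978886499442666
shift cm [-0.1331  0.1488  8.8758]
```

Emit:
{"api": "send_rows", "payload": {
  "rows": [
    [[0,0,3,0,0,0,1],[0,0,3,0,0,0,1],[0,0,1.5,0,0,0,1],[0,0,0.7,0,0,0,1],[0,0,0.5,0,0,0,1],[0,0,0.2,0,0,0,1],[0,0,0,0,0,0,1],[0,0,0,0,0,0,1]]
  ]
}}

```text
t: 7.05
ee_pos: [0.5632, -0.0578, 0.0811]
tool_rot: [2.372, 2.058, 0.001]
force: [-0.5, 0.2, -0.0]
gripper_width: 0.482
grasp_force: 60.8
```

Run:
```python
from h import *
plan(.5633,-.058,.0805,-.1418);print(bot.read_state()["force"])
```

```text
pos [ 0.5632 -0.0578  0.0811] yaw_y -0.1419 tilt 0.0016 j [-0.24  0.4  -0.26  0.9  -0.    1.47] w 0.482 t 7.05
turn az -7.903424526567449e-05
shift cm [-0.0194  0.0092  0.0641]
[-0.5275  0.2035 -0.0033]
```

Emit:
{"api": "send_rows", "payload": {
  "rows": [
    [[0,0,0.15,0,0,0,1],[0,0,0,0,0,0,1],[0,0,0,0,0,0,-1],[0,0,0,0,0,0,-1],[0,0,0,0,0,0,-1],[0,0,0,0,0,0,-1],[0,0,0,0,0,0,-1],[0,0,-3,0,0,0,-1],[0,0,-4,0,0,0,-1],[0,0,-4,0,0,0,-1],[0,0,0,0,0,0,-1]]
  ]
}}

```text
t: 8.15
ee_pos: [0.5659, -0.0585, 0.1949]
tool_rot: [2.367, 2.053, 0.009]
force: [0.9, 0.9, -0.1]
gripper_width: 1.0
grasp_force: 0.0
```

Run:
```python
from h import *
plan(.4795,.301,.19,-.1418)
cv2.imwrite("pics/t2.png",cv2.resize(imaging.snapshot("side")[150:330,180:380],None,fx=3,fy=3))
```

```text
pos [ 0.5659 -0.0585  0.1949] yaw_y -0.1419 tilt 0.0104 j [-0.24  0.32 -0.09  1.15 -0.    1.47] w 1.0 t 8.15
turn az -0.0001336315880897665
shift cm [ 34.3676 -13.6395   0.3078]
```

View pics/t2.png

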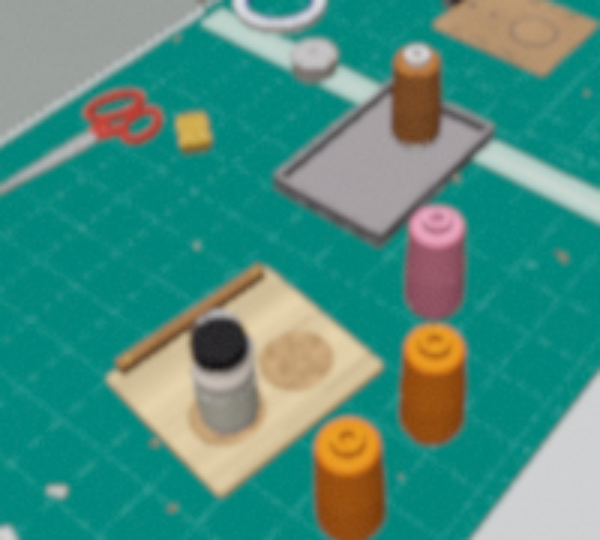

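The cone stands upright in the tray, at crop (416,95). Next is the jar.

Emit:
{"api": "send_rows", "payload": {
  "rows": [
    [[3.4,-1.4,0,0,0,0,-1],[4.2,-1.7,0,0,0,0,-1],[4.2,-1.7,0,0,0,0,-1],[4.2,-1.6,0,0,0,0,-1],[4.2,-1.6,0,0,0,0,-1],[4.2,-1.6,0,0,0,0,-1],[4,-1.6,0,0,0,0,-1],[3.5,-1.4,0,0,0,0,-1],[2.4,-0.9,0,0,0,0,-1],[0,0,0,0,0,0,-1],[0,0,0,0,0,0,-1],[0,0,0,0,0,0,-1]]
  ]
}}

```text
t: 9.4
ee_pos: [0.4773, 0.3, 0.188]
tool_rot: [-2.374, -2.057, 0.002]
force: [-0.2, -0.1, 0.0]
gripper_width: 0.999
grasp_force: 0.0
```

Run:
```python
from h import *
plan(.4795,.301,.065,-.1418)
```

```text
pos [0.4773 0.3    0.188 ] yaw_y -0.1429 tilt 0.0016 j [ 0.42  0.32 -0.11  1.15 -0.    2.13] w 0.999 t 9.4
turn az -0.0010587495931955182
shift cm [ 0.1475  0.2122 12.2952]
```

Emit:
{"api": "send_rows", "payload": {
  "rows": [
    [[0.15,0.2,0,0,0,0,-1],[0,0,4,0,0,0,-1],[0,0,4,0,0,0,-1],[0,0,3,0,0,0,-1],[0,0,1.3,0,0,0,-1],[0,0,0,0,0,0,-1],[0,0,0,0,0,0,0],[0,0,0,0,0,0,0.1],[0,0,0,0,0,0,1],[0,0,0,0,0,0,1],[0,0,0,0,0,0,1],[0,0,0,0,0,0,1]]
  ]
}}

```text
t: 10.6
ee_pos: [0.4809, 0.3028, 0.0678]
tool_rot: [2.372, 2.058, 0.005]
force: [-0.4, -0.3, 5.9]
gripper_width: 0.544
grasp_force: 62.0
```

Run:
```python
from h import *
plan(.5633,.038,.145,-.1418);print(bot.read_state()["grasp_force"])
```

```text
pos [0.4809 0.3028 0.0678] yaw_y -0.1418 tilt 0.0036 j [ 0.42  0.42 -0.28  0.87 -0.    2.13] w 0.544 t 10.6
turn az 2.1493751386270077e-05
shift cm [-25.0318  11.9214  -7.7232]
62.03708216016821
```

Emit:
{"api": "send_rows", "payload": {
  "rows": [
    [[0,0,-1,0,0,0,1],[0,0,-2.5,0,0,0,1],[0,0,-3,0,0,0,1],[0,0,-1.5,0,0,0,1],[-2,1,0,0,0,0,1],[-3.5,1.7,0,0,0,0,1],[-3.5,1.7,0,0,0,0,1],[-3.5,1.7,0,0,0,0,1],[-3.5,1.7,0,0,0,0,1],[-3.5,1.6,0,0,0,0,1],[-3,1.4,0,0,0,0,1],[-2,0.9,0,0,0,0,1]]
  ]
}}

```text
t: 11.8
ee_pos: [0.5616, 0.0407, 0.1467]
tool_rot: [2.374, 2.055, 0.001]
force: [0.3, -0.5, -1.9]
gripper_width: 0.545
grasp_force: 61.8
```

Emit:
{"api": "send_rows", "payload": {
  "rows": [
    [[-0.6,0.3,0,0,0,0,1],[0,0,0,0,0,0,1],[0,0,3,0,0,0,1],[0,0,2.5,0,0,0,1],[0,0,1.2,0,0,0,1],[0,0,0.8,0,0,0,1],[0,0,0.5,0,0,0,1],[0,0,0,0,0,0,1],[0,0,0,0,0,0,1]]
  ]
}}

```text
t: 12.7
ee_pos: [0.5636, 0.0368, 0.0666]
tool_rot: [2.372, 2.058, 0.001]
force: [0.8, -0.3, -1.3]
gripper_width: 0.536
grasp_force: 61.8
```

Run:
```python
from h import *
plan(.5633,.038,.0605,-.1418);print(bot.read_state()["grasp_force"])
```

```text
pos [0.5636 0.0368 0.0666] yaw_y -0.1418 tilt 0.0014 j [-0.08  0.42 -0.29  0.87 -0.    1.64] w 0.536 t 12.7
turn az 2.8330545831067866e-05
shift cm [ 0.1149 -0.0497  0.612 ]
61.81784719519783
```

Emit:
{"api": "send_rows", "payload": {
  "rows": [
    [[0,0,0.3,0,0,0,1],[0,0,0.15,0,0,0,1],[0,0,0.1,0,0,0,1],[0,0,0,0,0,0,1],[0,0,0,0,0,0,1]]
  ]
}}

```text
t: 13.2
ee_pos: [0.5632, 0.0366, 0.0609]
tool_rot: [2.373, 2.058, 0.001]
force: [-1.7, 0.1, 5.0]
gripper_width: 0.542
grasp_force: 62.3
```

Emit:
{"api": "send_rows", "payload": {
  "rows": [
    [[0,0,0,0,0,0,-1],[0,0,0,0,0,0,-1],[0,0,0,0,0,0,-1],[0,0,0,0,0,0,-1],[0,0,0,0,0,0,-1],[0,0,-3,0,0,0,-1],[0,0,-4,0,0,0,-1],[0,0,-4,0,0,0,-1],[0,0,-2,0,0,0,-1],[0,0,0,0,0,0,-1]]
  ]
}}

```text
t: 14.2
ee_pos: [0.5652, 0.0365, 0.1941]
tool_rot: [2.369, 2.055, 0.008]
force: [-0.0, -0.1, 0.4]
gripper_width: 1.0
grasp_force: 0.0
```

Emit:
{"api": "send_rows", "payload": {
  "rows": [
    [[0,0,0,0,0,-0.14,-1],[0,0,0,0,0,-0.14,-1],[0,0,0,0,0,-0.14,-1],[0,0,0,0,0,-0.14,-1],[0,0,0,0,0,-0.14,-1],[0,0,0,0,0,-0.14,-1],[0,0,0,0,0,-0.14,-1],[0,0,0,0,0,-0.14,-1],[0,0,0,0,0,-0.14,-1],[0,0,0,0,0,-0.14,-1],[0,0,0,0,0,-0.14,-1],[0,0,0,0,0,-0.03,-1]]
  ]
}}

```text
t: 15.4
ee_pos: [0.5623, 0.0367, 0.1888]
tool_rot: [-0.221, -3.132, 0.0]
force: [-0.7, -0.1, 0.6]
gripper_width: 0.995
grasp_force: 0.0
```

Run:
```python
from h import *
plan(.5248,.262,.2,1.43)
cv2.imwrite("pics/t3.png",cv2.resize(imaging.snapshot("side")[150:330,180:380],None,fx=3,fy=3))
```

```text
pos [0.5623 0.0367 0.1888] yaw_y 1.4298 tilt 0.0022 j [-0.08  0.32 -0.11  1.15 -0.    0.06] w 0.995 t 15.4
turn az -0.00018553768428608564
shift cm [ 6.8728 21.7783 -1.1088]
```

View pics/t3.png

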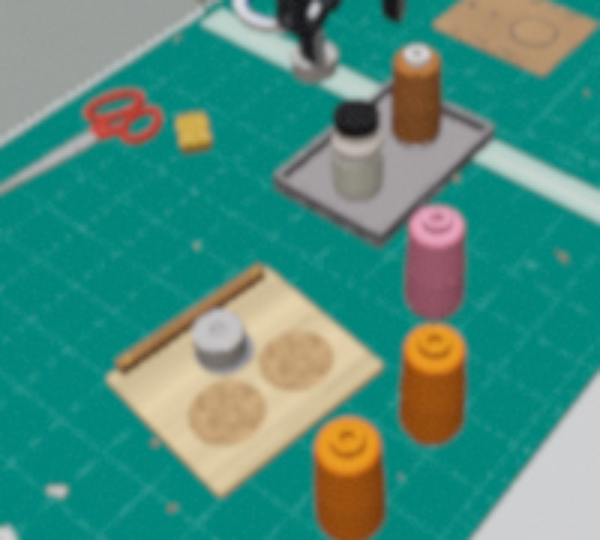

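Both stand upright in the tray, with the jar at crop (357,150), and the weight at (221,335) is accessible.

Emit:
{"api": "send_rows", "payload": {
  "rows": [
    [[1,3.1,0,0,0,0,-1],[1.2,3.8,0,0,0,0,-1],[1.2,3.8,0,0,0,0,-1],[1.2,3.8,0,0,0,0,-1],[1.2,3.8,0,0,0,0,-1],[1.1,3.5,0,0,0,0,-1],[0,0,0,0,0,0,-1],[0,0,4,0,0,0,-1],[0,0,3,0,0,0,-1],[0,0,0,0,0,0,-1],[0,0,0,0,0,0,-1]]
  ]
}}

```text
t: 16.55
ee_pos: [0.5254, 0.2615, 0.12]
tool_rot: [-0.227, -3.132, 0.002]
force: [0.3, -1.0, 0.7]
gripper_width: 1.0
grasp_force: 0.0
```

Run:
```python
from h import *
plan(.5248,.262,.037,1.43)
```

```text
pos [0.5254 0.2615 0.12  ] yaw_y 1.4262 tilt 0.002 j [ 0.33  0.41 -0.15  1.01 -0.    0.47] w 1.0 t 16.55
turn az -0.0038386691326706135
shift cm [0.0485 0.0507 8.2997]
```

Emit:
{"api": "send_rows", "payload": {
  "rows": [
    [[0,0,3,0,0,0,-1],[0,0,3,0,0,0,-1],[0,0,1.5,0,0,0,-1],[0,0,0.8,0,0,0,-1],[0,0,0,0,0,0,-1],[0,0,0,0,0,0,0],[0,0,0,0,0,0,0.1],[0,0,0,0,0,0,1],[0,0,0,0,0,0,1],[0,0,0,0,0,0,1],[0,0,0,0,0,0,1]]
  ]
}}

```text
t: 17.65
ee_pos: [0.5268, 0.2628, 0.0389]
tool_rot: [0.224, 3.131, 0.002]
force: [-1.3, -0.1, 6.7]
gripper_width: 0.473
grasp_force: 60.4
```

Run:
```python
from h import *
plan(.5629,-.2849,.21,1.43); print(bot.read_state()["grasp_force"],bot.read_state()["force"])
```

```text
pos [0.5268 0.2628 0.0389] yaw_y 1.4281 tilt 0.0028 j [ 0.33  0.48 -0.25  0.83  0.    0.47] w 0.473 t 17.65
turn az -0.0018740767830243144
shift cm [-11.3079 -53.6961 -17.1557]
60.4308021068573 [-1.2687 -0.1441  6.6681]
```

Emit:
{"api": "send_rows", "payload": {
  "rows": [
    [[0,0,-1.5,0,0,0,1],[0,0,-3.5,0,0,0,1],[0,0,-4,0,0,0,1],[0,0,-4,0,0,0,1],[0,0,-3,0,0,0,1],[0,0,-1,0,0,0,1],[-0.4,-2,0,0,0,0,1],[-0.8,-3.7,0,0,0,0,1],[-0.9,-4.2,0,0,0,0,1],[-0.9,-4.2,0,0,0,0,1],[-0.9,-4.2,0,0,0,0,1],[-0.9,-4.2,0,0,0,0,1]]
  ]
}}

```text
t: 18.85
ee_pos: [0.5401, 0.0312, 0.2055]
tool_rot: [-0.224, -3.131, 0.0]
force: [1.5, 0.2, -3.6]
gripper_width: 0.476
grasp_force: 61.4
```

Emit:
{"api": "send_rows", "payload": {
  "rows": [
    [[-0.9,-4.2,0,0,0,0,1],[-0.9,-4.2,0,0,0,0,1],[-0.9,-4.2,0,0,0,0,1],[-0.9,-4.2,0,0,0,0,1],[-0.9,-4.2,0,0,0,0,1],[-0.8,-4,0,0,0,0,1],[-0.7,-3.4,0,0,0,0,1],[-0.4,-2,0,0,0,0,1],[0,-0.8,0,0,0,0,1],[0,0,0,0,0,0,1],[0,0,0,0,0,0,1],[0,0,0,0,0,0,1]]
  ]
}}

```text
t: 20.05
ee_pos: [0.5602, -0.2834, 0.2074]
tool_rot: [-0.221, -3.134, -0.001]
force: [-0.1, -0.3, -3.5]
gripper_width: 0.471
grasp_force: 61.4
```

Run:
```python
from h import *
plan(.5629,-.2849,.03)
i=imaging.camera_info("wrist");np.save("w2.npy",i,allow_pickle=True)
cv2.imwrite("pics/w2.png",imaging.snapshot("wrist"))
```

```text
pos [ 0.5602 -0.2834  0.2074] yaw_y 1.4299 tilt 0.0006 j [-0.6   0.43  0.11  1.25  0.   -0.46] w 0.471 t 20.05
shift cm [-0.2954 -0.1182 17.7378]
```

View pics/w2.png

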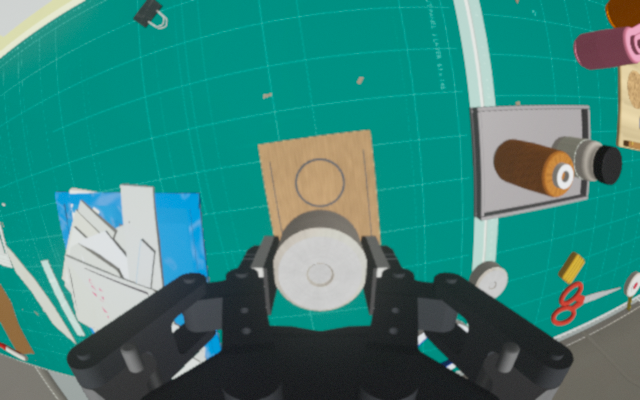

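Ring centre is at (320,183), and the held weight's top centre is at about (320,271).

Run:
```python
from h import *
i=np.load("w2.npy",allow_pickle=True).item()
r=px2w("wrist",320,183,.003,i);w=px2w("wrist",320,271,.2104,i);print(r,w)
s=bot.read_state()["ee_pos"]; t=s+((r+[.5629,-.2849,0])/2-w); plan(t[0],t[1],.03)
```

```text
[ 0.5616 -0.2835  0.003 ] [ 0.5566 -0.2832  0.2104]
pos [ 0.5603 -0.2835  0.2076] yaw_y 1.43 tilt 0.0002 j [-0.6   0.43  0.11  1.25  0.   -0.46] w 0.472 t 20.1
shift cm [-0.5723 -0.0273 17.7553]
```

Emit:
{"api": "send_rows", "payload": {
  "rows": [
    [[-0.45,-0.05,0,0,0,0,1],[0,0,2,0,0,0,1],[0,0,4,0,0,0,1],[0,0,4,0,0,0,1],[0,0,4,0,0,0,1],[0,0,2,0,0,0,1],[0,0,1,0,0,0,1],[0,0,0,0,0,0,1],[0,0,0,0,0,0,1],[0,0,0,0,0,0,1]]
  ]
}}

```text
t: 21.1
ee_pos: [0.5659, -0.2872, 0.0393]
tool_rot: [0.224, 3.13, -0.003]
force: [-0.6, -0.3, -2.7]
gripper_width: 0.475
grasp_force: 61.4
```

Emit:
{"api": "send_rows", "payload": {
  "rows": [
    [[0.1,0.2,0.4,0,0,0,1],[0,0,0.25,0,0,0,1],[0,0,0.2,0,0,0,1],[0,0,0.1,0,0,0,1],[0,0,0,0,0,0,1],[0,0,0,0,0,0,1]]
  ]
}}

```text
t: 21.7
ee_pos: [0.5639, -0.2842, 0.0298]
tool_rot: [0.224, 3.133, -0.001]
force: [-4.6, 2.4, 9.1]
gripper_width: 0.477
grasp_force: 63.0
```

Contact with the card. I'll release, rise and check.

Emit:
{"api": "send_rows", "payload": {
  "rows": [
    [[0,0,0,0,0,0,-1],[0,0,0,0,0,0,-1],[0,0,0,0,0,0,-1],[0,0,0,0,0,0,-1],[0,0,0,0,0,0,-1],[0,0,-2,0,0,0,-1],[0,0,-4,0,0,0,-1],[0,0,-4,0,0,0,-1],[0,0,-4,0,0,0,-1],[0,0,-2.5,0,0,0,-1],[0,0,0,0,0,0,-1],[0,0,0,0,0,0,-1]]
  ]
}}

```text
t: 22.9
ee_pos: [0.5641, -0.2844, 0.1932]
tool_rot: [0.224, 3.132, -0.001]
force: [0.0, 0.6, -0.6]
gripper_width: 1.0
grasp_force: 0.0
```

Run:
```python
from h import *
plan(.5633,.037,.19,-.1418)
i=imaging.camera_info("wrist");np.save("w3.npy",i,allow_pickle=True)
cv2.imwrite("pics/w3.png",imaging.snapshot("wrist"))
```

```text
pos [ 0.5641 -0.2844  0.1932] yaw_y 1.428 tilt 0.0013 j [-0.59  0.44  0.09  1.22 -0.   -0.45] w 1.0 t 22.9
turn az 1.569761020941692
shift cm [31.8069 -4.6174  0.2896]
```

View pics/w3.png

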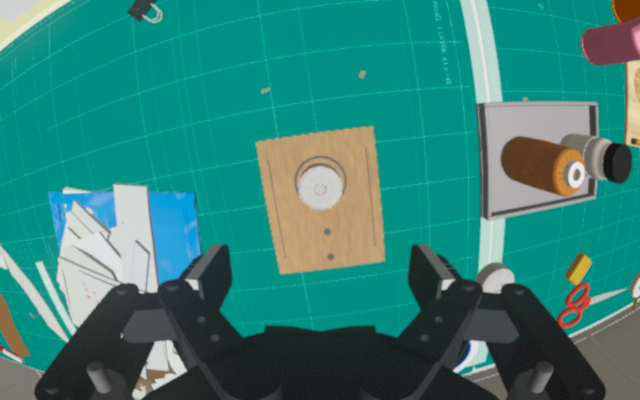

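The weight stands on the ring, its top centre at (320,188); the ring's upper arc shows above it. I'll check this numerically. Next: turn back and fetch the jar.

Run:
```python
from h import *
i=np.load("w3.npy",allow_pickle=True).item()
print(px2w("wrist",320,188.5,.033,i), "ring top edge",px2w("wrist",320,156,.003,i))
```

```text
[ 0.5617 -0.2842  0.033 ] ring top edge [ 0.5352 -0.2803  0.003 ]
```

Emit:
{"api": "send_rows", "payload": {
  "rows": [
    [[0,0,0,0,0,0.14,-1],[0,0,0,0,0,0.14,-1],[0,0,0,0,0,0.14,-1],[0,0,0,0,0,0.14,-1],[0,0,0,0,0,0.14,-1],[0,0,0,0,0,0.14,-1],[0,0,0,0,0,0.14,-1],[0,0,0,0,0,0.14,-1],[0,0,0,0,0,0.14,-1],[0,0,0,0,0,0.14,-1],[0,0,0,0,0,0.14,-1],[0,0,0,0,0,0.03,-1]]
  ]
}}

```text
t: 24.15
ee_pos: [0.5628, -0.2836, 0.1902]
tool_rot: [-2.374, -2.051, 0.002]
force: [-0.1, 0.9, -0.4]
gripper_width: 1.003
grasp_force: 0.0
```

Emit:
{"api": "send_rows", "payload": {
  "rows": [
    [[3.2,-0.5,0,0,0,0,-1],[4.1,-0.6,0,0,0,0,-1],[4.1,-0.6,0,0,0,0,-1],[4.1,-0.6,0,0,0,0,-1],[4.1,-0.6,0,0,0,0,-1],[4.1,-0.6,0,0,0,0,-1],[4.1,-0.6,0,0,0,0,-1],[4,-0.5,0,0,0,0,-1],[0,0,0,0,0,0,-1],[0,0,0,0,0,0,-1],[0,0,0,0,0,0,-1]]
  ]
}}

```text
t: 25.25
ee_pos: [0.5627, 0.0365, 0.1916]
tool_rot: [-2.373, -2.057, 0.003]
force: [0.6, -0.1, -0.4]
gripper_width: 1.001
grasp_force: 0.0
```

Run:
```python
from h import *
plan(.5632,.0366,.0605,-.1418)
```

```text
pos [0.5627 0.0365 0.1916] yaw_y -0.1426 tilt 0.0021 j [-0.08  0.32 -0.1   1.15 -0.    1.64] w 1.001 t 25.25
turn az -0.0007658519089668303
shift cm [ 0.027   0.0699 13.1059]
```

Emit:
{"api": "send_rows", "payload": {
  "rows": [
    [[0,0.05,4,0,0,0,-1],[0,0,4,0,0,0,-1],[0,0,3,0,0,0,-1],[0,0,2,0,0,0,-1],[0,0,0,0,0,0,-1],[0,0,0,0,0,0,-1],[0,0,0,0,0,0,0],[0,0,0,0,0,0,0.1],[0,0,0,0,0,0,1],[0,0,0,0,0,0,1],[0,0,0,0,0,0,1],[0,0,0,0,0,0,1]]
  ]
}}

```text
t: 26.45
ee_pos: [0.5646, 0.0369, 0.0644]
tool_rot: [2.372, 2.057, 0.002]
force: [-1.5, -0.4, 5.8]
gripper_width: 0.545
grasp_force: 61.1
```

Run:
```python
from h import *
plan(.4809,.3022,.145,-.1418)
```

```text
pos [0.5646 0.0369 0.0644] yaw_y -0.1418 tilt 0.0024 j [-0.08  0.42 -0.29  0.86 -0.    1.64] w 0.545 t 26.45
turn az -2.4919751581808924e-05
shift cm [ 25.0763 -12.0113  -8.0988]
```

Emit:
{"api": "send_rows", "payload": {
  "rows": [
    [[0,0,-1,0,0,0,1],[0,0,-2.5,0,0,0,1],[0,0,-3,0,0,0,1],[0,0,-1.5,0,0,0,1],[2,-1,0,0,0,0,1],[3.5,-1.7,0,0,0,0,1],[3.5,-1.7,0,0,0,0,1],[3.5,-1.7,0,0,0,0,1],[3.5,-1.7,0,0,0,0,1],[3.5,-1.6,0,0,0,0,1],[3,-1.4,0,0,0,0,1],[2,-0.9,0,0,0,0,1]]
  ]
}}

```text
t: 27.65
ee_pos: [0.4815, 0.2984, 0.1434]
tool_rot: [-2.371, -2.061, -0.001]
force: [-0.3, -0.1, -0.9]
gripper_width: 0.543
grasp_force: 61.9
```

Emit:
{"api": "send_rows", "payload": {
  "rows": [
    [[0.6,-0.3,0,0,0,0,1],[0,0,0,0,0,0,1],[0,0,2.5,0,0,0,1],[0,0,2.5,0,0,0,1],[0,0,1,0,0,0,1],[0,0,0,0,0,0,1],[0,0,0,0,0,0,1],[0,0,0,0,0,0,1]]
  ]
}}

```text
t: 28.45
ee_pos: [0.4816, 0.3025, 0.0841]
tool_rot: [2.373, 2.057, 0.003]
force: [-0.1, -0.1, -1.5]
gripper_width: 0.541
grasp_force: 61.8
```

Run:
```python
from h import *
plan(.4809,.3025,.0712,-.1418)
```

```text
pos [0.4816 0.3025 0.0841] yaw_y -0.1425 tilt 0.0023 j [ 0.42  0.41 -0.25  0.91 -0.    2.13] w 0.541 t 28.45
turn az -0.0007457507571668742
shift cm [-0.0162 -0.0753  1.2916]
```

Emit:
{"api": "send_rows", "payload": {
  "rows": [
    [[0,-0.05,0.6,0,0,0,1],[0,0,0.4,0,0,0,1],[0,0,0.2,0,0,0,1],[0,0,0.1,0,0,0,1],[0,0,0,0,0,0,1],[0,0,0,0,0,0,1]]
  ]
}}

```text
t: 29.05
ee_pos: [0.48, 0.3027, 0.0714]
tool_rot: [2.373, 2.058, 0.001]
force: [-3.9, -2.0, 11.5]
gripper_width: 0.539
grasp_force: 63.0
```

Emit:
{"api": "send_rows", "payload": {
  "rows": [
    [[0,0,0,0,0,0,-1],[0,0,0,0,0,0,-1],[0,0,0,0,0,0,-1],[0,0,0,0,0,0,-1],[0,0,0,0,0,0,-1],[0,0,-2,0,0,0,-1],[0,0,-4,0,0,0,-1],[0,0,-4,0,0,0,-1],[0,0,-3,0,0,0,-1],[-3,1.1,0,0,0,0,-1],[-4,1.6,0,0,0,0,-1],[-4,1.6,0,0,0,0,-1]]
  ]
}}

```text
t: 30.25
ee_pos: [0.5072, 0.1869, 0.2001]
tool_rot: [2.371, 2.06, 0.001]
force: [0.7, -0.1, 0.1]
gripper_width: 1.003
grasp_force: 0.0
```

Emit:
{"api": "send_rows", "payload": {
  "rows": [
    [[-4,1.6,0,0,0,0,-1],[-4,1.6,0,0,0,0,-1],[-4,1.6,0,0,0,0,-1],[-4,1.5,0,0,0,0,-1],[-4,1.4,0,0,0,0,-1],[-3.5,1.3,0,0,0,0,-1],[0,0,0,0,0,0,-1],[0,0,0,0,0,0,-1],[0,0,0,0,0,0,-1]]
  ]
}}

```text
t: 31.15
ee_pos: [0.5624, -0.057, 0.1996]
tool_rot: [-2.372, -2.058, 0.0]
force: [0.3, -0.7, 0.4]
gripper_width: 0.998
grasp_force: 0.0
```

Run:
```python
from h import *
plan(.5632,-.0578,.080,-.1418)
i=imaging.camera_info("wrist");np.save("w4.npy",i,allow_pickle=True)
cv2.imwrite("pics/w4.png",imaging.snapshot("wrist"))
```

```text
pos [ 0.5624 -0.057   0.1996] yaw_y -0.1414 tilt 0.0008 j [-0.24  0.32 -0.08  1.17  0.    1.47] w 0.998 t 31.15
turn az 0.00041746480817073106
shift cm [-0.0742  0.0961 11.9609]
```

View pics/w4.png

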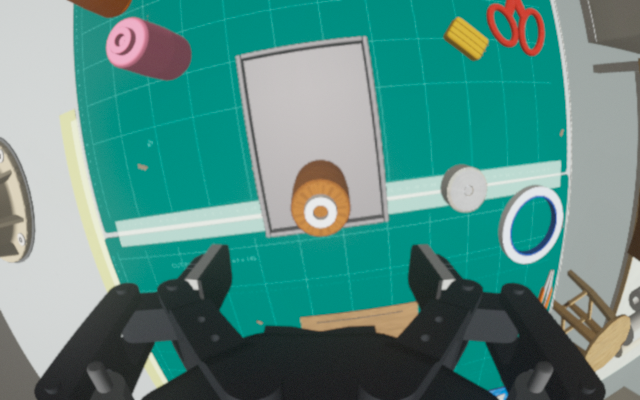

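The cone is upright in the tray, tip at (321,212), centred between the fingers. Descend and grip.

Emit:
{"api": "send_rows", "payload": {
  "rows": [
    [[-0.05,0.1,3,0,0,0,-1],[0,0,4,0,0,0,-1],[0,0,3,0,0,0,-1],[0,0,1.9,0,0,0,-1],[0,0,0,0,0,0,-1],[0,0,0,0,0,0,-1],[0,0,0,0,0,0,0.2],[0,0,0,0,0,0,0.2],[0,0,0,0,0,0,1],[0,0,0,0,0,0,1],[0,0,0,0,0,0,1],[0,0,0,0,0,0,1]]
  ]
}}

```text
t: 32.4
ee_pos: [0.5645, -0.0586, 0.082]
tool_rot: [2.372, 2.057, 0.002]
force: [-0.7, 0.6, 6.1]
gripper_width: 0.481
grasp_force: 60.1
```

Run:
```python
from h import *
plan(.4716,.2334,.17,-.1418)
```

```text
pos [ 0.5645 -0.0586  0.082 ] yaw_y -0.1421 tilt 0.002 j [-0.24  0.41 -0.26  0.9   0.    1.47] w 0.481 t 32.4
turn az -0.00026629359955387955
shift cm [ 27.5932 -13.3034  -8.8289]
```

Emit:
{"api": "send_rows", "payload": {
  "rows": [
    [[0,0,-1,0,0,0,1],[0,0,-2.5,0,0,0,1],[0,0,-3,0,0,0,1],[0,0,-2.1,0,0,0,1],[2,-1,0,0,0,0,1],[3.5,-1.7,0,0,0,0,1],[3.5,-1.7,0,0,0,0,1],[3.5,-1.7,0,0,0,0,1],[3.5,-1.7,0,0,0,0,1],[3.5,-1.7,0,0,0,0,1],[3.5,-1.6,0,0,0,0,1],[2.5,-1.2,0,0,0,0,1]]
  ]
}}

```text
t: 33.6
ee_pos: [0.477, 0.2133, 0.1672]
tool_rot: [-2.372, -2.06, -0.0]
force: [-0.6, 0.1, -1.2]
gripper_width: 0.483
grasp_force: 60.5
```

Emit:
{"api": "send_rows", "payload": {
  "rows": [
    [[1.5,-0.8,0,0,0,0,1],[0.5,-0.2,0,0,0,0,1],[0,0,0,0,0,0,1],[0,0,2.5,0,0,0,1],[0,0,2.5,0,0,0,1],[0,0,1.2,0,0,0,1],[0,0,0,0,0,0,1],[0,0,0,0,0,0,1],[0,0,0,0,0,0,1]]
  ]
}}

```text
t: 34.5
ee_pos: [0.4721, 0.2326, 0.106]
tool_rot: [2.373, 2.057, 0.003]
force: [0.6, 0.3, -1.8]
gripper_width: 0.483
grasp_force: 60.4
```

Run:
```python
from h import *
plan(.4714,.2330,.0887,-.1418)
```

```text
pos [0.4721 0.2326 0.106 ] yaw_y -0.1425 tilt 0.002 j [ 0.31  0.31 -0.33  0.92 -0.    2.02] w 0.483 t 34.5
turn az -0.000745874976827654
shift cm [ 0.03   -0.0785  1.7262]
```

Emit:
{"api": "send_rows", "payload": {
  "rows": [
    [[0,-0.05,0.8,0,0,0,1],[0,0,0.5,0,0,0,1],[0,0,0.3,0,0,0,1],[0,0,0.1,0,0,0,1],[0,0,0,0,0,0,1],[0,0,0,0,0,0,1]]
  ]
}}

```text
t: 35.1
ee_pos: [0.4702, 0.2327, 0.089]
tool_rot: [2.373, 2.058, 0.0]
force: [-3.4, -0.7, 10.3]
gripper_width: 0.485
grasp_force: 61.7
```

Emit:
{"api": "send_rows", "payload": {
  "rows": [
    [[0,0,0,0,0,0,-1],[0,0,0,0,0,0,-1],[0,0,0,0,0,0,-1],[0,0,0,0,0,0,-1],[0,0,0,0,0,0,-1],[0,0,-2,0,0,0,-1],[0,0,-4,0,0,0,-1],[0,0,-4,0,0,0,-1],[0,0,-3,0,0,0,-1],[0,0,0,0,0,0,-1],[0,0,0,0,0,0,-1]]
  ]
}}

```text
t: 36.2
ee_pos: [0.471, 0.2328, 0.2182]
tool_rot: [2.373, 2.058, 0.002]
force: [0.2, -0.1, -0.3]
gripper_width: 0.998
grasp_force: 0.0
```

Run:
```python
from h import *
plan(.4714,.2330,.2,-.1418)
i=imaging.camera_info("wrist");np.save("w5.npy",i,allow_pickle=True)
cv2.imwrite("pics/w5.png",imaging.snapshot("wrist"))
```

```text
pos [0.471  0.2328 0.2182] yaw_y -0.142 tilt 0.0017 j [ 0.31  0.23 -0.15  1.19 -0.    2.02] w 0.998 t 36.2
turn az -0.00020443646893975043
shift cm [0.0223 0.0379 1.8228]
```

View pics/w5.png

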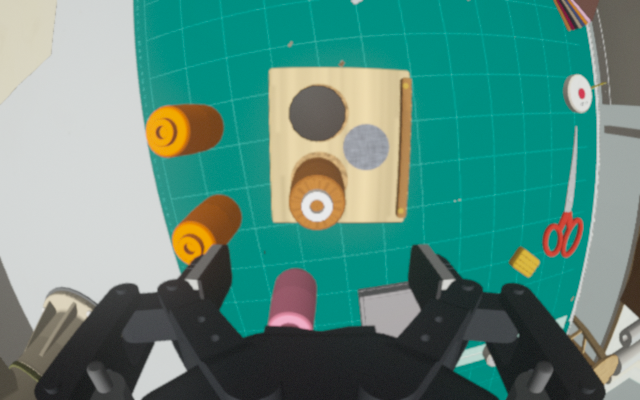

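Cone tip at (317,206) and jar cap at (318,112), both upright on their cork places. Checking the positions numerically.

Run:
```python
from h import *
i=np.load("w5.npy",allow_pickle=True).item()
c=px2w("wrist",317,206,.117,i);j=px2w("wrist",318,112,.106,i);print(c,j)
ok=np.hypot(*(c[:2]-[.4705,.2325]))<.01 and np.hypot(*(j[:2]-[.4795,.301]))<.01
print(ok)
if ok: print(bot.hand_in())
```

```text
[0.4679 0.2342 0.117 ] [0.4786 0.3027 0.106 ]
True
the job is handed in; nothing more can be done
None
```

The job is handed in: by camera measurement the steel weight stands within about 1 mm of the ring's centre, and the cone and jar stand upright on their own cork places within about 4 mm of where they started.

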